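Put the tea things away in their wooden stands

TASK

Put the four things within reach to the right of the sink away in the wooden stands that fit them: the spice jar upright in the smaller round stand, the pepper mill upright in the larger round stand, the tea box upright in the rectangular tray with its long side along the tray's long side, and the tea scoop lying right side up along the long narrow tray in front of the sink. Set each down flat on the floor of its stand, inside the rim, without dropping it, and let go. Leave the mug and the jam jar standing where they are.

Things in the scene. Friction and masses are not known exactly. Their poses are not given: they have to be found in the camera images.
- spice_jar: Loose slim round spice jar on the worktop right of the sink (not the one at the very back beside the wine rack) with black cap, diameter 41, height 105, straight sides (cap 40 wide, z 84 to 105), 0.11 kg, upright at the start. Origin: centre of its underside, z up. 
- pepper_mill: Loose turned wooden pepper mill right of the sink, diameter 58 at the foot, height 150; its rounded head, 50 wide, z 109 to 139 (fixed, does not turn; widest, and gripped, about z 120 to 125) carries a small metal knob. 0.18 kg, upright. Origin: centre of its underside, z up. 
- tea_box: Loose dark upright carton of tea, 64 (own x) by 78 (own y), solid straight sides up to z 124; above that a narrowing gable top to z 164. 0.07 kg, light and easily tipped: open the fingers wide before backing off. Grip it across x (64 wide), about z 112. Origin: centre of its underside, z up. 
- scoop: Loose small tea scoop lying on the worktop, 108 long along its own x, 20 high: wooden handle at -x, 60 long (x -54 to +6), 18 wide, 20 high, flat upright sides; thin steel neck; round steel cup 30 wide, 17 high, centred at x +39. 0.06 kg. Origin: middle of its length (x -54 to +54), on its underside, z up. Grip the handle across y about x -10.
- small_stand: Left of the sink: fixed smaller round wooden stand: well of diameter 59 with a flat floor 4 above the worktop, rim top 12 above the worktop, outer diameter 71. Takes the spice jar. Origin: centre of its underside.
- large_stand: Left of the sink: fixed larger round wooden stand: well of diameter 76, floor 4 above the worktop, rim top 12, outer diameter 88. Takes the pepper mill. Origin: centre of its underside.
- box_tray: Left of the sink: fixed rectangular wooden tray, inside 80 (own x) by 94 (own y), outside 90 by 104, floor 4 above the worktop, rim top 12. Takes the tea box, own x along own x (either way round). Origin: centre of its underside.
- scoop_tray: On the strip in front of the sink: fixed long narrow wooden tray, inside 128 (own x) by 48 (own y), outside 138 by 58, floor 3 above the worktop, rim top 8. Takes the scoop, lying along x (either way round). Origin: centre of its underside. (Behind the sink stands a fixed tap 0.39 m tall, its spout reaching forward to world x 0.67 at y -0.10 to 0: cross from side to side well in front of it.)
- mug: Bystander: loose white mug, 83 by 117, 94 high, handle towards its own -y, beside the things or beside the stands. To be left alone. Origin: middle of its extent over handle and bowl, on its underside, z up.
- jam_jar: Bystander: loose jam jar with red lid, diameter 66, height 100, beside the things or beside the stands. To be left alone. Origin: centre of its underside, z up. 

How it is judged (in metres and radians):
At the end, for the whole second after the job is handed in: Each thing is upright (scoop: level) on the floor of its own stand, height within 3 mm, tilt under 0.08 rad, released, at rest: jar and mill within 12 mm of centre; box within 11 mm in x and y, 0.28 rad of the tray; scoop within 14 mm along, 13 mm across, 0.28 rad (z of spice_jar in the frame of small_stand between 0.001 and 0.007 m and angle between each of spice_jar, pepper_mill, tea_box, scoop's own z axis and vertical below 0.08 rad and linear speed of each of spice_jar, pepper_mill, tea_box, scoop below 0.02 m/s and angular speed of each of spice_jar, pepper_mill, tea_box, scoop below 0.3 rad/s and horizontal distance between spice_jar and small_stand below 0.012 m and z of pepper_mill in the frame of large_stand between 0.001 and 0.007 m and horizontal distance between pepper_mill and large_stand below 0.012 m and z of tea_box in the frame of box_tray between 0.001 and 0.007 m and x of tea_box in the frame of box_tray between -0.011 and 0.011 m and y of tea_box in the frame of box_tray between -0.011 and 0.011 m and angle between the x axis of tea_box and the x axis of box_tray, either way round below 0.28 rad and z of scoop in the frame of scoop_tray between 0 and 0.006 m and x of scoop in the frame of scoop_tray between -0.014 and 0.014 m and y of scoop in the frame of scoop_tray between -0.013 and 0.013 m and angle between the x axis of scoop and the x axis of scoop_tray, either way round below 0.28 rad); the robot touches nothing.
It fails at once if a thing is dropped (moves faster than 0.7 m/s out of the fingers) ((linear speed of spice_jar above 0.7 m/s and contact force between the fingers and spice_jar below 0.1 N) or (linear speed of pepper_mill above 0.7 m/s and contact force between the fingers and pepper_mill below 0.1 N) or (linear speed of tea_box above 0.7 m/s and contact force between the fingers and tea_box below 0.1 N) or (linear speed of scoop above 0.7 m/s and contact force between the fingers and scoop below 0.1 N)).
It fails at once if the mug or the jam jar is shoved more than 30 mm or knocked over (distance of any of mug, jam_jar from where it was at the start of the episode above 0.03 m or angle between any of mug, jam_jar's own z axis and vertical above 0.4 rad).
It also fails if it takes over 138 s, if anything falls off the work surface, if the arm or the gripper's body presses on something with over 40 N, if the wrist force passes 120 N, or if a joint passes its speed limit or range.

ROBOT

A 6-joint arm with a two-finger parallel gripper is mounted at the origin on a cart in front of the work surface, level with it; the furniture and walls round the work are solid. World frame = base frame: x ahead of the robot, y to its left, z up, the work surface at z = 0. Lengths are in m, angles in degrees, forces in N, time in s.
With the tool pointing down it reaches from about 0.3 to 0.85 m from the base axis. Payload 5.4 kg.
Tool frame: the origin (TCP) lies on the front face of the gripper's body, between the roots of the fingers; the fingertips stand ctrl.nose_length ahead of it and the grasp point (between the pads) lies 54 mm ahead of it (ctrl.nose_length is the distance from the TCP to the fingertips, in m); z points along the fingers, y is the direction in which the jaws open and shut (so a half turn about z gives the same grasp; the last joint's range is limited). The gripper opens to 85 mm and grips with 20 to 120 N. Pads are 22 mm wide; open, the fingers measure 114 mm over their backs; the gripper's body (76 mm by 85 mm) begins 54 mm behind the grasp point. The pads swing forward as they close: fully open they stand 13 mm farther back than shut.
Start: joints at [53.05, 9.076, 91.501, -0, 79.423, -12.038], TCP at [0.242, 0.521, 0.304] pointing down, gripper open.
Joint ranges: [-166.64, 166.64], [-54.1, 131.32], [10.49, 154.53], [-73.88, 253.88], [9.74, 151.15], [-171.62, 171.62]. Speed limits (degrees/s): [147.25, 147.25, 180, 180, 180, 180].

INTERFACE

Orientations are given as [roll, pitch, yaw] about the fixed x, y, z axes, in that order (R = Rz(yaw) Ry(pitch) Rx(roll)).
In Python, from workcell import ctrl gives the robot as it stands.
- The arm moves only by the tool servo_tool, never from a script. Its arguments are lists of equal length, an entry for each row: "fingers": the finger opening in mm, from 0 to 85.4; "xyz": the shift along the world's x, y, z in mm, a list of three; "roll": the turn about the world's z in degrees. In form: {"fingers": [fingers, ...], "xyz": [[x, y, z], ...], "roll": [roll, ...]}. A call has 1 to 20 rows; each row is the pose to reach, as a shift and turn from the pose commanded when the call began; what a row does not reach only later rows make up. A row lasts 1/10 s, in which the tool goes at most 50 mm and 8.59 degrees, less where a joint would pass 70% of its speed; a pose out of reach is approached as far as the arm can. A call with a gripper value outside its range is refused whole. The fingers move at their own pace and stop on an object; "grip_force" is the grip in N (left out, the last holds). Time passes only in rows, so rows that repeat a pose let the fingers close. It gives the time, the measured TCP pose, the force and the opening at its end, in the units of the state.
- ctrl.get_obs(): the state, without advancing time (a new reading comes with each control period).
- ctrl.snapshot(name): name is "side" or "top" or "wrist"; returns a dict with "image" (400x640x3 uint8, blue, green, red), "K" (3x3 intrinsics, pixels), "rvec" (rotation vector, rad) and "tvec" (3), from world to camera coordinates, as OpenCV has them. Camera axes: x right, y down, z forward; pixel columns grow to the right and rows downward; lengths in m; the calibration is good to about 2 mm. A picture is of the moment at which its call begins. There is no depth.
- ctrl.hand_in(): hands the job in, once; it reports no verdict.
The state is a dict: "t": time; "qpos": joint angles; "joint_vel": joint speeds; "tau": joint torques, N m; "tool_pos": TCP position; "eef_rot": TCP orientation; "ft_force": force on the tool from outside, world axes, zero at the start; "moment": the same for the moment, N m; "finger_gap": finger opening in m.
Only numpy, scipy, OpenCV 4.12 (cv2) and the standard library are available. Lean on these libraries where they do the work, as an engineer would, in place of code of your own. Each camera call takes 0.05 s, during which the arm holds its last target. There are 200 camera calls.

## Working session

There is one attempt and no reset: what is moved stays moved. The work goes in short steps, Python scripts to look and compute and a tool call to move; the robot and the scene stay as the last step left them, time stands still between calls to the robot, and variables do not carry over. Pictures are saved under pics/ and viewed, about 12 in all and at most 16, crops included, and the job is handed in when it is done.

Besides the shell and the picture viewer there is one more tool, called in YAML: its name, and indented under it one key for each argument. servo_tool: Moves the arm, as the interface text tells. Its arguments: {"type":"object","properties":{"fingers":{"type":"array","items":{"type":"number"}},"xyz":{"type":"array","items":{"type":"array","items":{"type":"number"}}},"roll":{"type":"array","items":{"type":"number"}},"grip_force":{"type":"number"}},"required":["fingers","xyz","roll"]}

```bash
mkdir -p pics; ls; cat > h.py <<'E'
import cv2, numpy as np
from workcell import ctrl
def snap(n,f=None):
    s=ctrl.snapshot(n)
    if f: cv2.imwrite('pics/'+f,s['image'])
    R=cv2.Rodrigues(np.array(s['rvec'],float))[0]; s['R']=R; s['t']=np.array(s['tvec'],float).ravel(); s['c']=-R.T@s['t']
    return s
def ray(s,u,v):
    d=s['R'].T@np.linalg.inv(s['K'])@np.array([u,v,1.]); return s['c'],d
def onz(s,u,v,z):
    c,d=ray(s,u,v); return c+d*(z-c[2])/d[2]
def proj(s,P):
    return cv2.projectPoints(np.array(P,float).reshape(-1,3),np.array(s['rvec'],float),np.array(s['tvec'],float),np.array(s['K'],float),None)[0].reshape(-1,2)
E
python3 - <<'E'
from h import *
for n in ['side','top','wrist']:
    s=snap(n,n+'0.png'); print(n,s['c'].round(3),s['K'].ravel().round(1)); np.save(n+'0.npy',s,allow_pickle=True)
    print(s['R'].round(2).tolist())
o=ctrl.get_obs(); print(o, ctrl.nose_length)
E
```

```text
pics
side [0.454 0.799 1.306] [485.7   0.  320.2   0.  485.7 209.1   0.    0.    1. ]
[[-0.99, -0.11, 0.01], [-0.1, 0.83, -0.55], [0.06, -0.54, -0.84]]
top [ 0.241 -0.148  1.469] [509.6   0.  318.8   0.  509.6 199.6   0.    0.    1. ]
[[0.38, -0.92, -0.01], [-0.9, -0.37, -0.23], [0.21, 0.09, -0.97]]
wrist [0.168 0.556 0.374] [352.9   0.  317.5   0.  352.9 204.6   0.    0.    1. ]
[[0.42, 0.91, -0.0], [0.86, -0.4, 0.32], [0.29, -0.14, -0.95]]
{'t': 0.15, 'qpos': array([ 5.30518843e+01,  9.10540985e+00,  9.15549019e+01,  1.17863951e-03,
        7.94236510e+01, -1.20374300e+01]), 'joint_vel': array([-0.03071081, -0.07373746, -0.1521911 ,  0.08929405,  0.09525567,
       -0.05556379]), 'tau': array([ 2.81573939e-04, -3.96376133e+01, -3.31785178e+01, -2.67522819e-04,
        5.46086099e-03, -3.03682370e-06]), 'tool_pos': array([0.24198499, 0.52120895, 0.30313877]), 'eef_rot': array([-1.79918125e+02, -1.86433139e-02,  1.55089084e+02]), 'ft_force': array([-0.57622946, -0.46464704, -0.64765236]), 'moment': array([ 0.02978652,  0.03305004, -0.04727206]), 'finger_gap': 0.08510983944745731} 0.0726
```

View pics/side0.png

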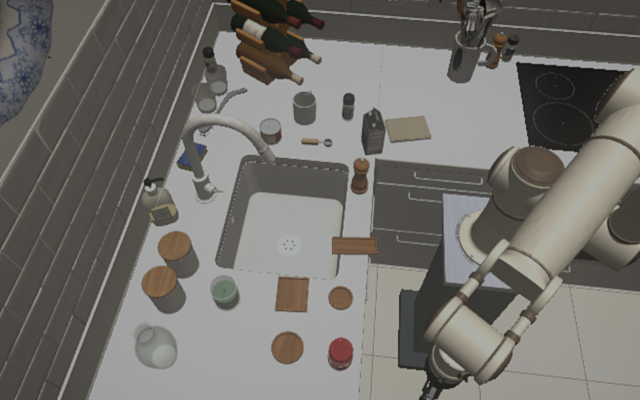

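View pics/top0.png

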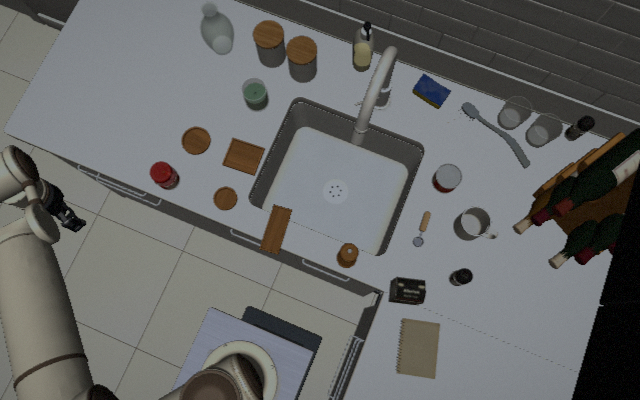

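View pics/wrist0.png

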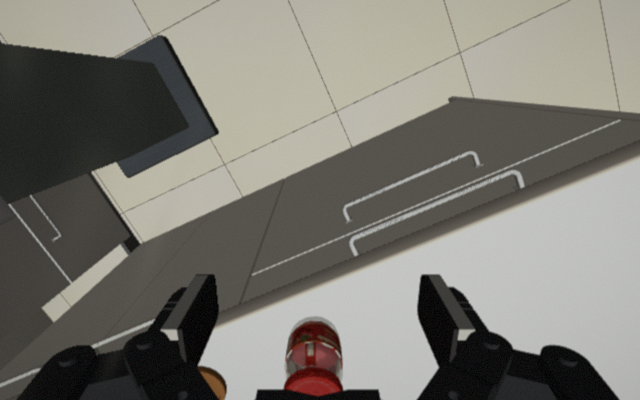

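The top view shows the spice jar at (460,277), mill (347,255), tea box (407,291) and scoop (422,228). The stands are at: small (225,198), large (196,140), box tray (244,156), scoop tray (276,229). The jam jar is at (164,174) and the mug at (474,224). Next I'll measure them in both views.

```bash
cat > m.py <<'E'
from h import *
ld=lambda n:np.load(n+'0.npy',allow_pickle=True).item()
def comps(s,mask,seed,r=45):
    m=np.zeros_like(mask); u,v=seed; m[max(0,v-r):v+r,max(0,u-r):u+r]=mask[max(0,v-r):v+r,max(0,u-r):u+r]
    m=cv2.morphologyEx(m,cv2.MORPH_OPEN,np.ones((2,2),np.uint8))
    cs=[c for c in cv2.findContours(m,cv2.RETR_EXTERNAL,cv2.CHAIN_APPROX_NONE)[0] if cv2.contourArea(c)>20]
    return min(cs,key=lambda c:-cv2.pointPolygonTest(c,(u,v),True)) if cs else None
def plane(s,c,z): return np.array([onz(s,*p,z)[:2] for p in c.reshape(-1,2).astype(float)],np.float32)
if __name__=='__main__':
    seeds=dict(top=dict(small=(225,198),large=(196,140),box=(244,156),tray=(276,229),handle=(426,218)),
               side=dict(small=(340,297),large=(287,347),box=(292,295),tray=(355,246),handle=(310,141)))
    for v in ['top','side']:
        s=ld(v); h=cv2.cvtColor(s['image'],cv2.COLOR_BGR2HSV)
        m=((h[...,1]>70)&(h[...,0]<25)&(h[...,2]>40)).astype(np.uint8)*255
        for k,p in seeds[v].items():
            c=comps(s,m,p)
            if c is None: print(v,k,'none'); continue
            P=plane(s,c,dict(tray=.008,handle=.02).get(k,.012))*1000
            if k in('small','large'): (x,y),r=cv2.minEnclosingCircle(P); A=cv2.contourArea(P); print(v,k,P.mean(0).round(1),'enc',round(x,1),round(y,1),'d',2*r,'dA',2*(A/np.pi)**.5)
            else: print(v,k,[np.round(q,1) for q in cv2.minAreaRect(P)])
    # tops by triangulation, rough
    s,t=ld('side'),ld('top')
    def tri(a,b):
        c1,d1=ray(s,*a);c2,d2=ray(t,*b); d1/=np.linalg.norm(d1);d2/=np.linalg.norm(d2)
        k=np.linalg.lstsq(np.c_[d1,-d2],c2-c1,rcond=None)[0];p,q=c1+k[0]*d1,c2+k[1]*d2
        return ((p+q)/2*1000).round(1),round(np.linalg.norm(p-q)*1000,1)
    for n,a,b in [('mill knob',(361,159),(347,245)),('jar cap',(349,97),(466,272)),('mug',(304,97),(472,219)),('redlid',(341,347),(162,170)),('can',(270,125),(448,174))]: print(n,*tri(a,b))
    ims=[cv2.resize(s['image'][80:205,290:415],None,fx=3.1,fy=3.1,interpolation=3),cv2.resize(t['image'][200:325,330:480],None,fx=3.1,fy=3.1,interpolation=3)]
    h=min(i.shape[0] for i in ims); o=np.hstack([i[:h] for i in ims]); print(o.shape); cv2.imwrite('pics/crop1.png',cv2.convertScaleAbs(o[:,:850],alpha=1.3)[:,:800])
E
python3 m.py
```

```text
top small [449.7 243.8] enc 449.6 244.4 d 70.27674102783203 dA 66.70258239436846
top large [578.5 401.4] enc 578.4 402.4 d 88.68610382080078 dA 84.23361880396553
top box [array([587.9, 248.1]), array([ 89.9, 103.9]), np.float64(3.6)]
top tray [array([422.9,  70.5]), array([137.8,  58.8]), np.float64(6.3)]
top handle [array([ 607.5, -320.5]), array([59.4, 16.2]), np.float64(2.1)]
side small [446.6 253.7] enc 446.5 253.4 d 67.50386047363281 dA 64.68992486118036
side large [575.4 411.6] enc 576.3 411.4 d 85.38284301757812 dA 82.30809100286794
side box [array([585.5, 257.4]), array([ 87. , 102.9]), np.float64(3.7)]
side tray [array([419.5,  77.4]), array([136.9,  55.4]), np.float64(6.8)]
side handle [array([ 605.5, -309.6]), array([52.2, 13.7]), np.float64(6.9)]
mill knob [ 432.8 -136.1  164.2] 8.0
jar cap [ 493.4 -453.   108.3] 11.7
mug [ 639.8 -421.6  117.3] 2.7
redlid [439.9 420.3 103.6] 7.2
can [ 748.7 -325.8   68.3] 3.9
(388, 853, 3)
```

View pics/crop1.png

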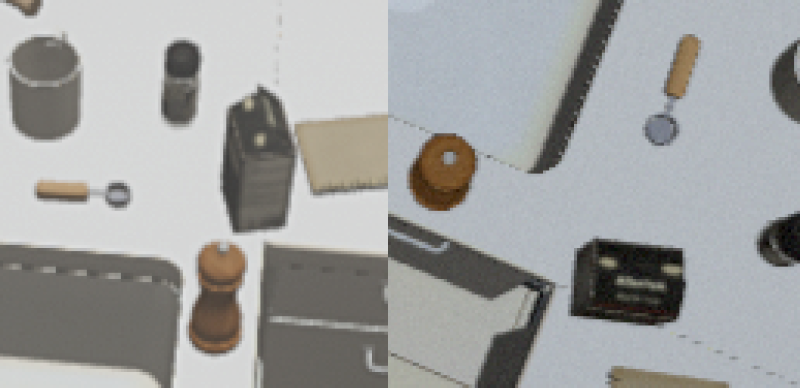

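Positions from the two views differ by about 9 mm in y on the same stands, so one fixed camera is off. The wrist camera, tied to the arm, can settle which.

servo_tool:
  fingers: [85,85,85,85,85,85,85,85,85,85,85,85]
  xyz:
    - [25,-20,30]
    - [60,-50,60]
    - [100,-85,90]
    - [140,-120,100]
    - [180,-155,100]
    - [220,-190,100]
    - [250,-220,100]
    - [270,-240,100]
    - [278,-250,100]
    - [278,-250,100]
    - [278,-250,100]
    - [278,-250,100]
  roll: [0,0,0,0,0,0,0,0,0,0,0,0]

```text
t: 1.35
tool_pos: [0.5191, 0.2729, 0.404]
eef_rot: [180.0, -0.0, 155.2]
ft_force: [0.2, 0.4, -0.6]
finger_gap: 0.0849
```

```bash
python3 - <<'E'
from h import *
s=snap('wrist','wrist1.png'); np.save('wrist0.npy',s,allow_pickle=True); print(s['c'])
for n,p in dict(small=(448,249,12),large=(577,406,12),box=(587,252,12),tray=(421,74,8),jam=(440,420,100)).items(): print(n,proj(s,np.array(p)/1000).round())
o=ctrl.get_obs(); print(o['tool_pos'],o['eef_rot'],o['t'])
E
```

```text
[0.44479216 0.30724838 0.47486644]
small [[277. 106.]]
large [[428. 147.]]
box [[324. 200.]]
tray [[150. 145.]]
jam [[422.  26.]]
[0.51915953 0.27284188 0.40407306] [ 1.79981719e+02 -7.30601034e-03  1.55219004e+02] 1.4
```

View pics/wrist1.png

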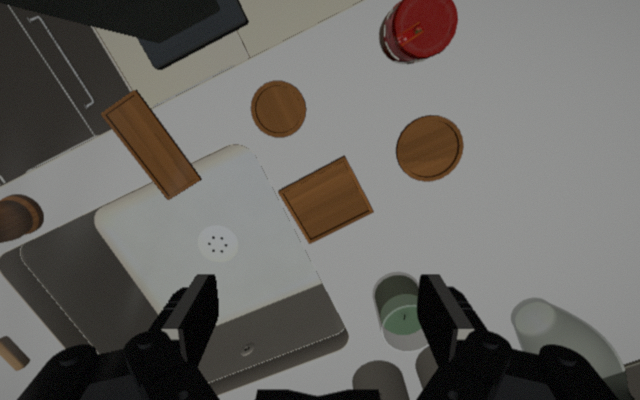

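The wrist view shows all four stands: small (278,108), large (430,147), box tray (326,200) and scoop tray (151,144).

```bash
cat > st.py <<'E'
from m import *
def stands(s,seeds):
    h=cv2.cvtColor(s['image'],cv2.COLOR_BGR2HSV)
    m=((h[...,1]>70)&(h[...,0]<25)&(h[...,2]>40)).astype(np.uint8)*255
    for k,p in seeds.items():
        c=comps(s,m,p,60); P=plane(s,c,dict(tray=.008,handle=.02).get(k,.012))*1000
        if k in('small','large'): (x,y),r=cv2.minEnclosingCircle(P); print(k,P.mean(0).round(1),round(x,1),round(y,1),'d',2*r)
        else: print(k,[np.round(q,1) for q in cv2.minAreaRect(P)])
if __name__=='__main__':
    stands(ld('wrist'),dict(small=(278,108),large=(430,147),box=(326,200),tray=(151,144)))
E
python3 st.py
```

```text
small [453.1 249.5] 453.4 249.3 d 69.38016510009766
large [581.6 407.4] 582.1 407.1 d 87.6933364868164
box [array([591.5, 253.5]), array([ 89.9, 103.3]), np.float64(3.7)]
tray [array([426.3,  74.7]), array([137.7,  59.7]), np.float64(6.3)]
```

All three cameras differ by a few mm. A second look with the wrist turned by about 150° will show the wrist camera's own bias.

servo_tool:
  fingers: [85,85,85,85,85,85,85,85,85,85,85,85,85,85,85,85,85,85,85,85]
  xyz:
    - [-10,10,0]
    - [-20,20,0]
    - [-30,30,0]
    - [-40,40,0]
    - [-50,50,0]
    - [-60,60,0]
    - [-70,60,0]
    - [-70,60,0]
    - [-70,60,0]
    - [-70,60,0]
    - [-70,60,0]
    - [-70,60,0]
    - [-70,60,0]
    - [-70,60,0]
    - [-70,60,0]
    - [-70,60,0]
    - [-70,60,0]
    - [-70,60,0]
    - [-70,60,0]
    - [-70,60,0]
  roll: [-8,-16,-24,-32,-40,-48,-56,-64,-72,-80,-88,-96,-104,-112,-120,-128,-136,-144,-144,-144]

```text
t: 3.4
tool_pos: [0.4496, 0.3321, 0.404]
eef_rot: [-180.0, -0.0, 11.4]
ft_force: [-0.1, 0.5, 0.0]
finger_gap: 0.0851
```

```bash
python3 - <<'E'
from h import *
s=snap('wrist'); s=snap('wrist','wrist2.png'); np.save('wrist0.npy',s,allow_pickle=True)
sd={n:tuple(int(a) for a in proj(s,np.array(p)/1000)[0]) for n,p in dict(small=(453,249,4),large=(580,406,4),box=(590,253,4),tray=(425,74,4)).items()}; print(sd)
sd={k:v for k,v in sd.items() if 30<v[0]<610 and 20<v[1]<380}
import st; st.stands(s,sd)
o=ctrl.get_obs(); print(o['tool_pos'],o['eef_rot'],o['qpos'].round(1))
E
```

```text
{'small': (377, 160), 'large': (277, 33), 'box': (401, 51), 'tray': (492, 203)}
small [451.9 247.4] 451.3 247.5 d 70.03643035888672
large [580.1 405.4] 580.6 405.3 d 86.94315338134766
box [array([589.5, 251.6]), array([ 88.9, 103.6]), np.float64(3.7)]
tray [array([424.4,  72.4]), array([140.4,  60.9]), np.float64(6.8)]
[0.44984117 0.33185972 0.40397508] [-1.79992035e+02 -5.42023726e-03  1.12636475e+01] [ 24.    4.   85.8   0.   90.2 102.8]
```

The wrist camera's bias is only about 1 mm. Averaged stand positions: small (452.5, 248.5), large (581, 406), box tray (590.5, 252.5, 3.7°), scoop tray (425.5, 73.5, 6.5°). Next, the things on the right.

servo_tool:
  fingers: [85,85,85,85,85,85,85,85,85,85,85,85,85,85,85,85,85,85,85,85]
  xyz:
    - [-5,-30,0]
    - [-15,-70,0]
    - [-20,-110,0]
    - [-25,-150,0]
    - [-30,-190,0]
    - [-40,-230,0]
    - [-50,-270,0]
    - [-50,-310,0]
    - [-50,-350,0]
    - [-50,-390,0]
    - [-50,-430,0]
    - [-40,-470,0]
    - [-10,-510,0]
    - [20,-550,0]
    - [50,-590,0]
    - [65,-620,0]
    - [70,-640,0]
    - [70,-640,0]
    - [70,-640,0]
    - [70,-640,0]
  roll: [0,0,0,0,0,0,0,0,0,0,0,0,0,0,0,0,0,0,0,0]

```text
t: 5.5
tool_pos: [0.5201, -0.3075, 0.4042]
eef_rot: [-180.0, -0.0, 11.2]
ft_force: [-0.4, 0.2, 0.3]
finger_gap: 0.0851
```

```bash
python3 - <<'E'
from h import *
s=snap('wrist'); s=snap('wrist','wrist3.png'); np.save('wrist0.npy',s,allow_pickle=True)
o=ctrl.get_obs(); print(s['c'],o['tool_pos'],o['eef_rot'],o['qpos'].round(1))
E
```

```text
[ 0.60407923 -0.29186776  0.47524927] [ 0.52014786 -0.30743843  0.40444851] [ 1.79977817e+02 -2.72985294e-02  1.11681842e+01] [-42.   10.8  78.3   0.   90.9  36.8]
```

View pics/wrist3.png

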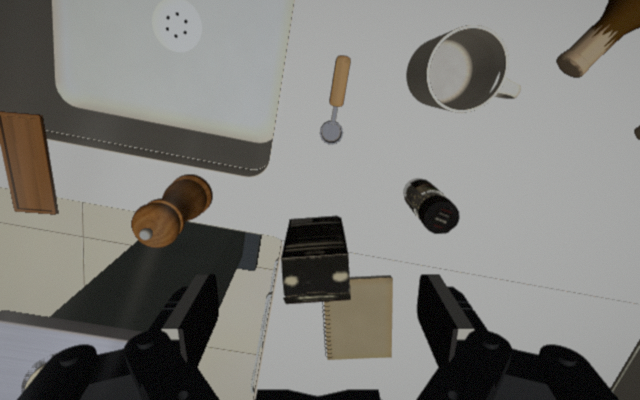

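Wrist view: spice jar cap (439,213), mill knob (145,235), tea box (290–350, 215–302), scoop handle (340,80) with cup (331,131), mug (467,68) with its handle to the right.

```bash
python3 - <<'E'
from m import *
s=ld('wrist'); im=s['image']
a=cv2.resize(im[205:310,270:360],None,fx=5.5,fy=5.5,interpolation=3); b=cv2.resize(im[170:250,390:470],None,fx=3.7,fy=3.7,interpolation=3)
o=np.zeros((max(a.shape[0],b.shape[0]),a.shape[1]+b.shape[1],3),np.uint8);o[:a.shape[0],:a.shape[1]]=a;o[:b.shape[0],a.shape[1]:]=b
cv2.imwrite('pics/crop2.png',cv2.convertScaleAbs(o,alpha=1.6)[:600]); print(o.shape)
h=cv2.cvtColor(im,cv2.COLOR_BGR2HSV)
m=((h[...,1]>70)&(h[...,0]<25)&(h[...,2]>40)).astype(np.uint8)*255
c=comps(s,m,(340,80)); P=plane(s,c,.02)*1000; print('handle',[np.round(q,1) for q in cv2.minAreaRect(P)])
print('cup',onz(s,331,131,.017)*1000,'knob',onz(s,145,235,.148)*1000,'jarcap',onz(s,439,213,.105)*1000,'mug',onz(s,467,68,.094)*1000)
c=comps(s,m,(160,228),70); c=c.reshape(-1,2); print('mill bbox',c.min(0),c.max(0))
dk=(h[...,2]<75).astype(np.uint8)*255
c=comps(s,dk,(318,270),60); print('box quad',cv2.approxPolyDP(c,4,True).reshape(-1,2).tolist())
c=comps(s,dk,(435,212),45); print('jar',[np.round(q,1) for q in cv2.minAreaRect(c)],cv2.boxPoints(cv2.minAreaRect(c)).round().tolist())
E
```

```text
(578, 791, 3)
handle [array([ 610.9, -319.2]), array([58.2, 16.6]), np.float64(2.3)]
cup [ 550.99439954 -320.23322303   17.        ] knob [ 428.48124203 -149.04894423  148.        ] jarcap [ 495.91088091 -451.91611011  105.        ] mug [ 647.74015696 -437.19516207   94.        ]
mill bbox [132 176] [212 248]
box quad [[341, 219], [291, 221], [284, 280], [296, 276], [299, 283], [285, 285], [288, 304], [351, 299], [350, 279], [338, 283], [332, 277], [349, 273]]
jar [array([431.3, 207.3]), array([61.5, 35.4]), np.float64(45.0)] [[397.0, 198.0], [422.0, 173.0], [466.0, 217.0], [441.0, 242.0]]
```

View pics/crop2.png

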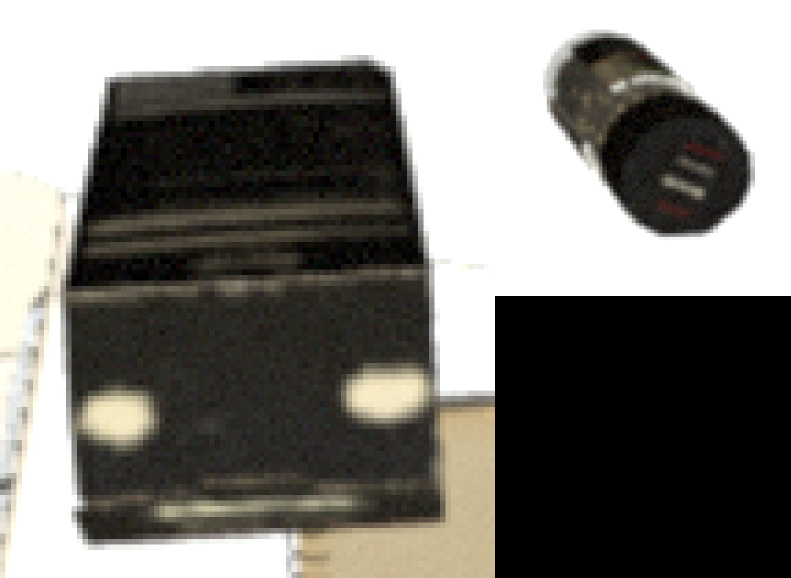

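```bash
python3 - <<'E'
from m import *
s=ld('wrist')
for z,a,b in [(.124,(281.8,258.1),(347.8,253.2)),(0,(289.5,219.2),(340,216.3)),(.164,(284.5,300),(350.5,297)),(.164,(284.3,296.5),(350.5,292.5))]:
    A,B=onz(s,*a,z)[:2]*1000,onz(s,*b,z)[:2]*1000; d=B-A; print(z,A.round(1),B.round(1),'len',np.hypot(*d).round(1),'mid',((A+B)/2).round(1),'ang',np.degrees(np.arctan2(d[1],d[0])).round(1))
print('jar',onz(s,439.7,214.6,.105)*1000)
# mill foot: far outline of foot; expected foot circle from projected candidate centres
t=np.linspace(0,2*np.pi,60)
for cx,cy in [(428,-149),(430,-146)]:
    q=proj(s,np.c_[cx/1000+.029*np.cos(t),cy/1000+.029*np.sin(t),0*t]); print(cx,cy,'foot max u,min v',q.max(0).round(1),q.min(0).round(1))
    q=proj(s,np.c_[cx/1000+.025*np.cos(t),cy/1000+.025*np.sin(t),0*t+.122]); print('head',q.max(0).round(1),q.min(0).round(1))
E
```

```text
0.124 [ 416.6 -288.6] [ 436.6 -359.2] len 73.4 mid [ 426.6 -323.9] ang -74.2
0 [ 414.4 -288.3] [ 432.9 -358.9] len 73.0 mid [ 423.7 -323.6] ang -75.4
0.164 [ 391.  -299.4] [ 407.6 -365.2] len 67.8 mid [ 399.3 -332.3] ang -75.9
0.164 [ 395.1 -298.5] [ 412.8 -364. ] len 67.8 mid [ 404.  -331.3] ang -74.9
jar [ 494.22820029 -453.26447489  105.        ]
428 -149 foot max u,min v [214.2 211.9] [172.7 172.5]
head [179.4 246.6] [132.6 203.7]
430 -146 foot max u,min v [212.2 210.3] [170.7 170.7]
head [176.7 244.5] [129.8 201.4]
```

The box's own x points at about 15°, centre about (395,-332). The spice jar is at (494,-453), the mill at (428.5,-148.5), and the scoop grip point at (597,-319.5). Mill first.

servo_tool:
  fingers: [85,85,85,85,85,85,85,85,85,85,85,85,85,85,85,85]
  xyz:
    - [-15,30,-20]
    - [-35,60,-50]
    - [-55,95,-90]
    - [-75,130,-130]
    - [-85,150,-150]
    - [-91,160,-155]
    - [-91,160,-155]
    - [-91,160,-165]
    - [-91,160,-180]
    - [-91,160,-195]
    - [-91,160,-210]
    - [-91,160,-220]
    - [-91,160,-226]
    - [-91,160,-228]
    - [-91,160,-228]
    - [-91,160,-228]
  roll: [0,0,0,0,0,0,0,0,0,0,0,0,0,0,0,0]

```text
t: 7.2
tool_pos: [0.4297, -0.1489, 0.1766]
eef_rot: [179.9, -0.1, 11.1]
ft_force: [0.1, 0.6, -1.1]
finger_gap: 0.0849
```

```bash
python3 - <<'E'
from h import *
w=snap('wrist'); s=snap('top')
u,v=map(int,proj(s,(.428,-.149,.1))[0])
c=cv2.resize(s['image'][v-60:v+60,u-60:u+60],(400,400),interpolation=3)
o=np.hstack([cv2.resize(w['image'],(400,250)),np.zeros((250,0,3),np.uint8)]); o=np.vstack([o,np.zeros((150,400,3),np.uint8)])
cv2.imwrite('pics/g1.png',cv2.convertScaleAbs(np.hstack([o,c]),alpha=1.4))
o=ctrl.get_obs(); print(o['tool_pos'],o['eef_rot'],o['ft_force'],ctrl.nose_length)
E
```

```text
[ 0.42958547 -0.14876565  0.17652852] [ 1.79946904e+02 -5.25923997e-02  1.10907703e+01] [ 0.16299404  0.01857514 -0.40977908] 0.0726
```

View pics/g1.png

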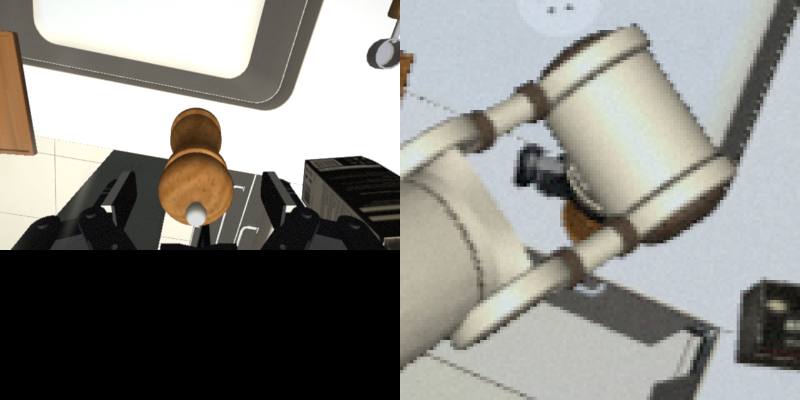

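The mill head sits centred between the pads (195 against 197). Grip and lift.

servo_tool:
  fingers: [40,40,40,40,40,40,40,40,40,40,40,40,40,40,40,40,40]
  xyz:
    - [0,0,0]
    - [0,0,0]
    - [0,0,0]
    - [0,0,0]
    - [0,0,0]
    - [0,0,0]
    - [0,0,0]
    - [0,0,0]
    - [0,0,3]
    - [0,0,10]
    - [0,0,25]
    - [0,0,40]
    - [0,0,60]
    - [0,0,80]
    - [0,0,95]
    - [0,0,100]
    - [0,0,100]
  roll: [0,0,0,0,0,0,0,0,0,0,0,0,0,0,0,0,0]
  grip_force: 40

```text
t: 9.0
tool_pos: [0.4294, -0.1487, 0.2764]
eef_rot: [180.0, -0.0, 11.1]
ft_force: [-0.0, 0.4, -1.7]
finger_gap: 0.0462
```

servo_tool:
  fingers: [40,40,40,40,40,40,40,40,40,40,40,40,40,40,40,40,40,40,40,40]
  xyz:
    - [2,8,0]
    - [6,24,0]
    - [14,50,0]
    - [23,84,0]
    - [33,120,0]
    - [43,156,0]
    - [53,193,0]
    - [63,230,0]
    - [73,266,0]
    - [83,303,0]
    - [93,340,0]
    - [103,376,0]
    - [113,412,0]
    - [123,448,0]
    - [133,484,0]
    - [141,514,0]
    - [147,538,0]
    - [151,550,0]
    - [152,554,0]
    - [152,554,0]
  roll: [0,0,0,0,0,0,0,0,0,0,0,0,0,0,0,0,0,0,0,0]

```text
t: 11.0
tool_pos: [0.5805, 0.4058, 0.2743]
eef_rot: [180.0, 0.1, 11.1]
ft_force: [0.1, -0.5, -0.8]
finger_gap: 0.0466
```

```bash
python3 - <<'E'
from h import *
w=snap('wrist'); w=snap('wrist','w5.png')
o=ctrl.get_obs(); print(o['tool_pos'],o['eef_rot'],o['ft_force'],ctrl.nose_length,o['finger_gap'])
np.save('wrist0.npy',w,allow_pickle=True)
E
```

```text
[0.5808542  0.40490019 0.27512472] [1.79964589e+02 8.36865090e-02 1.10650863e+01] [-0.23006113  0.07412058 -1.7370185 ] 0.0726 0.04652646095492615
```

View pics/w5.png

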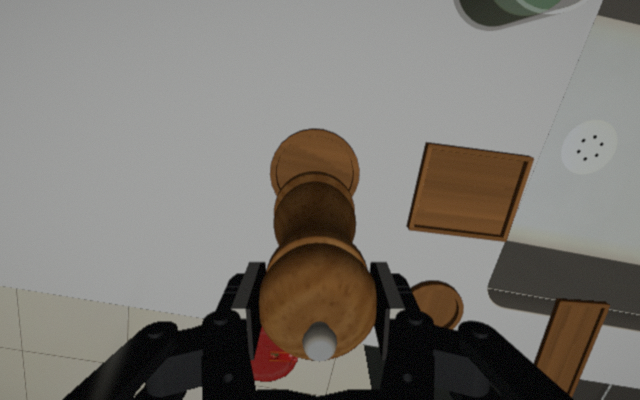

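```bash
python3 - <<'E'
from h import *
s=np.load('wrist0.npy',allow_pickle=True).item(); t=np.linspace(0,2*np.pi,60)
for cx,cy,z,r in [(580.8,405,99,29),(576,405,99,29),(580.8,405,222,25),(580.8,405,250,0)]:
    q=proj(s,np.c_[(cx+r*np.cos(t)),(cy+r*np.sin(t)),0*t+z]/1000); print(cx,cy,z,q.min(0).round(1),q.max(0).round(1))
import st; st.stands(s,dict(box=(470,190)))
h=cv2.cvtColor(s['image'],cv2.COLOR_BGR2HSV); print(onz(s,272,175,.012),onz(s,358,175,.012))
E
```

```text
580.8 405 99 [277.  166.4] [355.4 240.6]
576 405 99 [276.  172.9] [354.  246.2]
580.8 405 222 [254.4 248. ] [376.6 352.5]
580.8 405 250 [315.2 352.7] [315.2 352.7]
box [array([590.1, 252.3]), array([ 89.7, 104.7]), np.float64(3.7)]
[0.57309337 0.44745696 0.012     ] [0.58908772 0.36544513 0.012     ]
```

The foot appears about 4 mm toward -x with a slight tilt of the hanging mill. I'll shift +2 mm in x, lower slowly and watch the force.

servo_tool:
  fingers: [40,40,40,40,40,40,40,40,40,40,40,40,40,40]
  xyz:
    - [1,0,-5]
    - [2,0,-20]
    - [2,0,-40]
    - [2,0,-60]
    - [2,0,-75]
    - [2,0,-82]
    - [2,0,-86]
    - [2,0,-88]
    - [2,0,-90]
    - [2,0,-91]
    - [2,0,-92]
    - [2,0,-93]
    - [2,0,-93]
    - [2,0,-93]
  roll: [0,0,0,0,0,0,0,0,0,0,0,0,0,0]

```text
t: 12.5
tool_pos: [0.5832, 0.4055, 0.183]
eef_rot: [-180.0, -0.0, 11.1]
ft_force: [-0.2, 0.3, -2.7]
finger_gap: 0.046
```

servo_tool:
  fingers: [40,40,40,40,40,40]
  xyz:
    - [0,0,-1]
    - [0,0,-1]
    - [0,0,-2]
    - [0,0,-2]
    - [0,0,-2]
    - [0,0,-2]
  roll: [0,0,0,0,0,0]

```text
t: 13.1
tool_pos: [0.5832, 0.4055, 0.1809]
eef_rot: [-180.0, -0.0, 11.1]
ft_force: [-0.9, 0.1, -1.5]
finger_gap: 0.0463
```

servo_tool:
  fingers: [40,40,40,40,40]
  xyz:
    - [0,0,-1]
    - [0,0,-1]
    - [0,0,-1.5]
    - [0,0,-1.5]
    - [0,0,-1.5]
  roll: [0,0,0,0,0]

```text
t: 13.6
tool_pos: [0.5836, 0.4057, 0.1803]
eef_rot: [-180.0, -0.1, 11.1]
ft_force: [-2.0, 0.1, 4.9]
finger_gap: 0.0466
```

```bash
python3 - <<'E'
from h import *
w=snap('wrist'); np.save('wrist0.npy',w,allow_pickle=True); s=snap('side')
u,v=map(int,proj(s,(.581,.41,.07))[0])
c=cv2.resize(s['image'][v-50:v+50,u-50:u+50],(390,400),interpolation=3)
cv2.imwrite('pics/g2.png',cv2.convertScaleAbs(np.hstack([cv2.resize(w['image'][100:,140:500],(400,333)),c[:333]]),alpha=1.3))
o=ctrl.get_obs(); print(o['tool_pos'],o['ft_force'])
E
```

```text
[0.58358752 0.40568269 0.18032699] [-1.07516514  1.14692744  5.15545821]
```

View pics/g2.png

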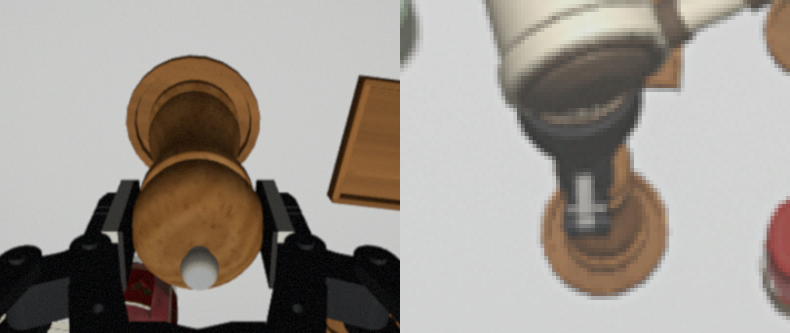

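The mill stands in the well with floor contact (about 5 N). Release, lift, look, and head for the tea box.

servo_tool:
  fingers: [60,85,85,85,85,85,85,85,85,85,85,85,85,85,85]
  xyz:
    - [0,0,0]
    - [0,0,0]
    - [0,0,0]
    - [0,0,0]
    - [0,0,0]
    - [0,0,0]
    - [0,0,5]
    - [0,0,15]
    - [0,0,35]
    - [0,0,60]
    - [-20,0,90]
    - [-50,0,120]
    - [-80,0,150]
    - [-90,0,150]
    - [-90,0,150]
  roll: [0,0,0,0,0,0,0,0,0,0,0,0,0,0,0]

```text
t: 15.2
tool_pos: [0.4925, 0.406, 0.3315]
eef_rot: [-179.9, -0.2, 11.2]
ft_force: [-0.0, -0.4, -1.1]
finger_gap: 0.085
```

```bash
python3 - <<'E'
from h import *
w=snap('wrist'); w=snap('wrist','w6.png'); np.save('wrist0.npy',w,allow_pickle=True)
o=ctrl.get_obs(); print(o['tool_pos'],o['eef_rot'],o['ft_force'])
t=np.linspace(0,2*np.pi,60)
print('knob',proj(w,(.581,.4055,.153)), 'stand')
for z,r in[(.004,.029),(.012,.044),(.126,.025)]:
    q=proj(w,np.c_[.581+r*np.cos(t),.4055+r*np.sin(t),0*t+z]); print(z,q.min(0).round(),q.max(0).round())
u,v=map(int,proj(w,(.581,.4055,.08))[0]); cv2.imwrite('pics/g3.png',cv2.resize(w['image'][max(0,v-90):v+90,u-90:u+90],None,fx=3,fy=3)[:600]); print(u-90,max(0,v-90))
E
```

```text
[0.49334814 0.40517303 0.328506  ] [1.79964637e+02 5.90626137e-02 1.10791021e+01] [-0.36124841 -0.32605393 -0.87451811]
knob [[341.36762149  82.02927464]] stand
0.004 [305.  53.] [360. 111.]
0.012 [290.  36.] [375. 126.]
0.126 [305.  45.] [373. 117.]
245 0
```

View pics/g3.png

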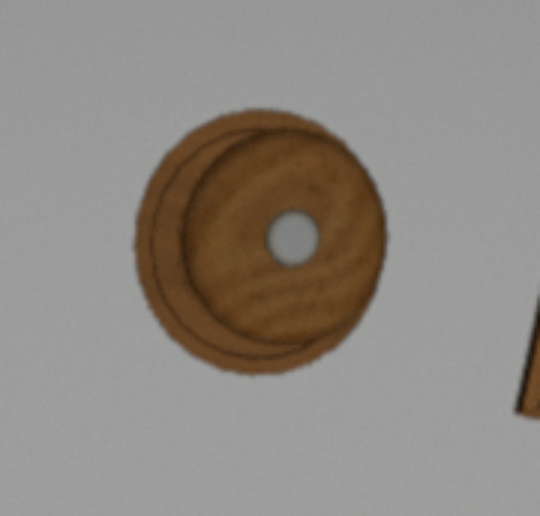

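The mill's knob is at (342.7,79.3) against a predicted (341.4,82.0), so it is within about 3 mm of centre. On to the box.

servo_tool:
  fingers: [85,85,85,85,85,85,85,85,85,85,85,85,85,85,85,85,85,85,85,85]
  xyz:
    - [-10,-30,10]
    - [-20,-70,20]
    - [-40,-112,30]
    - [-60,-154,30]
    - [-80,-196,30]
    - [-90,-238,30]
    - [-98,-280,30]
    - [-98,-322,30]
    - [-98,-364,30]
    - [-98,-406,30]
    - [-98,-448,30]
    - [-98,-490,30]
    - [-98,-532,30]
    - [-98,-574,30]
    - [-98,-616,30]
    - [-98,-658,30]
    - [-98,-700,30]
    - [-98,-727,30]
    - [-98,-737,30]
    - [-98,-737,30]
  roll: [7,14,21,28,35,42,49,56,63,70,77,84,90,94,94,94,94,94,94,94]

```text
t: 17.3
tool_pos: [0.3948, -0.3326, 0.358]
eef_rot: [-179.9, -0.2, 105.0]
ft_force: [-0.1, 0.2, -0.2]
finger_gap: 0.0851
```

```bash
python3 - <<'E'
from h import *
w=snap('wrist'); w=snap('wrist','w7.png'); np.save('wrist0.npy',w,allow_pickle=True)
o=ctrl.get_obs(); print(o['tool_pos'],o['eef_rot'],o['qpos'].round(0))
a=np.radians(15); ex=np.array([np.cos(a),np.sin(a)]);ey=np.array([-ex[1],ex[0]]); c=np.array([.395,-.332])
P=[np.r_[c+sx*.032*ex+sy*.039*ey,z] for z in(0,.124) for sx in(-1,1) for sy in(-1,1)]+[np.r_[c+sy*.039*ey,.164] for sy in(-1,1)]
q=proj(w,P); print(q.round(0).tolist())
u,v=(q.min(0)+q.max(0))/2; u0,v0=int(u-90),int(v-80); print(u0,v0)
c=cv2.convertScaleAbs(cv2.resize(w['image'][v0:v0+160,u0:u0+180],None,fx=3.5,fy=3.5,interpolation=3),alpha=1.6)
cv2.imwrite('pics/g4.png',c)
E
```

```text
[ 0.39525614 -0.33081981  0.35874456] [-1.79982143e+02 -1.03058720e-01  1.05099883e+02] [-53.  -2.  97.   0.  85. -68.]
[[291.0, 186.0], [289.0, 123.0], [342.0, 186.0], [343.0, 123.0], [282.0, 223.0], [279.0, 138.0], [350.0, 223.0], [353.0, 138.0], [316.0, 241.0], [315.0, 146.0]]
225 101
```

View pics/g4.png

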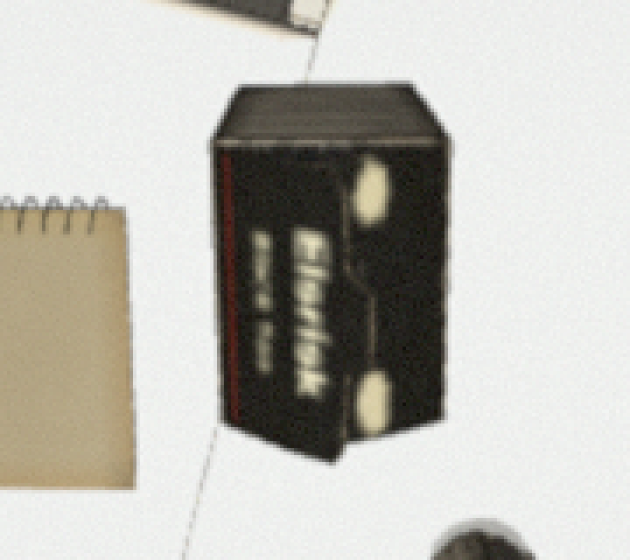

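The box is seen about 3 mm further along its own +x than predicted, and the yaw matches. Correct, descend, grip lightly and lift.

servo_tool:
  fingers: [85,85,85,85,85,85,85,85,85,85,85]
  xyz:
    - [1,0,-20]
    - [3,1,-50]
    - [3,1,-80]
    - [3,1,-110]
    - [3,1,-140]
    - [3,1,-160]
    - [3,1,-175]
    - [3,1,-185]
    - [3,1,-190]
    - [3,1,-190]
    - [3,1,-190]
  roll: [0,0,0,0,0,0,0,0,0,0,0]

```text
t: 18.5
tool_pos: [0.3986, -0.3307, 0.1703]
eef_rot: [180.0, 0.1, 105.1]
ft_force: [0.1, 0.3, -0.4]
finger_gap: 0.0853
```

servo_tool:
  fingers: [75,68,62,58,55,55,55,55]
  xyz:
    - [0,0,0]
    - [0,0,0]
    - [0,0,0]
    - [0,0,0]
    - [0,0,0]
    - [0,0,0]
    - [0,0,0]
    - [0,0,0]
  roll: [0,0,0,0,0,0,0,0]
  grip_force: 25

```text
t: 19.3
tool_pos: [0.3983, -0.331, 0.1702]
eef_rot: [-180.0, 0.1, 105.1]
ft_force: [-2.0, 0.2, 5.1]
finger_gap: 0.0635
```

servo_tool:
  fingers: [55,55,55,55,55,55,55,55,55,55,55,55,55,55,55,55,55,55,55,55]
  xyz:
    - [0,0,3]
    - [0,0,10]
    - [0,0,25]
    - [0,0,45]
    - [0,0,70]
    - [0,0,90]
    - [0,6,105]
    - [0,18,110]
    - [0,36,110]
    - [0,60,110]
    - [0,90,110]
    - [0,122,110]
    - [0,154,110]
    - [0,186,110]
    - [0,218,110]
    - [0,250,110]
    - [0,282,110]
    - [0,306,110]
    - [0,318,110]
    - [0,320,110]
  roll: [0,0,0,0,0,0,0,0,0,0,0,0,0,0,0,0,0,0,0,0]

```text
t: 21.3
tool_pos: [0.3974, -0.009, 0.2784]
eef_rot: [-179.9, -0.1, 105.2]
ft_force: [0.2, -0.8, -1.6]
finger_gap: 0.0637
```

servo_tool:
  fingers: [55,55,55,55,55,55,55,55,55,55,55,55,55,55,55]
  xyz:
    - [4,8,0]
    - [16,24,0]
    - [32,46,0]
    - [52,72,0]
    - [74,101,0]
    - [96,131,0]
    - [118,161,0]
    - [140,191,0]
    - [160,218,0]
    - [176,240,0]
    - [187,256,0]
    - [192,263,0]
    - [192,263,0]
    - [192,263,0]
    - [192,263,0]
  roll: [-1,-2,-3,-4,-5,-6,-7,-8,-9,-10,-11,-11.3,-11.3,-11.3,-11.3]

```text
t: 22.8
tool_pos: [0.5899, 0.2515, 0.2794]
eef_rot: [-180.0, 0.0, 93.7]
ft_force: [-0.2, -0.1, -0.2]
finger_gap: 0.0636
```

```bash
python3 - <<'E'
from h import *
w=snap('wrist'); w=snap('wrist','w8.png'); np.save('wrist0.npy',w,allow_pickle=True)
o=ctrl.get_obs(); print(o['tool_pos'],o['eef_rot'],o['ft_force'],o['finger_gap'])
a=np.radians(3.7); ex=np.array([np.cos(a),np.sin(a)]);ey=np.array([-ex[1],ex[0]]); c=np.array([.5905,.2525])
P=[np.r_[c+sx*.032*ex+sy*.039*ey,z+.11] for z in(0,.124) for sx in(-1,1) for sy in(-1,1)]
q=proj(w,P); print(q.round(0).tolist())
print('tray',proj(w,[np.r_[c+sx*.045*ex+sy*.052*ey,.012] for sx in(-1,1) for sy in(-1,1)]).round().tolist())
E
```

```text
[0.59000319 0.25170681 0.27958176] [-1.79998763e+02  1.05835406e-02  9.37464129e+01] [ 0.09182053 -0.50911176 -0.28210439] 0.06349440686695279
[[274.0, 253.0], [269.0, 150.0], [358.0, 253.0], [363.0, 150.0], [239.0, 386.0], [223.0, 213.0], [391.0, 386.0], [406.0, 213.0]]
tray [[273.0, 221.0], [268.0, 117.0], [360.0, 221.0], [365.0, 117.0]]
```

View pics/w8.png

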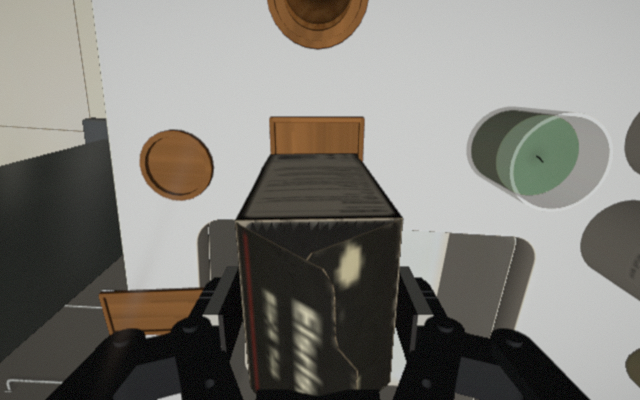

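The tray matches its prediction, and the box sits about 2–3 mm toward -y. Correct by +2 mm and lower.

servo_tool:
  fingers: [55,55,55,55,55,55,55,55,55,55,55,55,55]
  xyz:
    - [0,1,-6]
    - [0.5,2,-20]
    - [0.5,2,-40]
    - [0.5,2,-60]
    - [0.5,2,-78]
    - [0.5,2,-90]
    - [0.5,2,-96]
    - [0.5,2,-99]
    - [0.5,2,-101]
    - [0.5,2,-102]
    - [0.5,2,-103]
    - [0.5,2,-103]
    - [0.5,2,-103]
  roll: [0,0,0,0,0,0,0,0,0,0,0,0,0]

```text
t: 24.2
tool_pos: [0.5909, 0.2545, 0.1767]
eef_rot: [180.0, -0.0, 93.8]
ft_force: [-0.1, 0.3, 0.8]
finger_gap: 0.0633
```

servo_tool:
  fingers: [55,55,55,55,55]
  xyz:
    - [0,0,-1]
    - [0,0,-2]
    - [0,0,-2]
    - [0,0,-2]
    - [0,0,-2]
  roll: [0,0,0,0,0]

```text
t: 24.7
tool_pos: [0.5907, 0.2545, 0.1744]
eef_rot: [-180.0, -0.0, 93.8]
ft_force: [-0.4, -0.1, -1.4]
finger_gap: 0.0635
```

servo_tool:
  fingers: [55,55,55,55]
  xyz:
    - [0,0,-0.5]
    - [0,0,-1]
    - [0,0,-1]
    - [0,0,-1]
  roll: [0,0,0,0]

```text
t: 25.1
tool_pos: [0.5908, 0.2546, 0.1742]
eef_rot: [180.0, -0.0, 93.8]
ft_force: [-2.8, -0.3, 5.0]
finger_gap: 0.0635
```

Contact. Open wide, lift straight up, then transit toward the jar.

servo_tool:
  fingers: [66,70,76,82,85,85,85,85,85,85,85,85,85,85,85,85,85]
  xyz:
    - [0,0,0]
    - [0,0,0]
    - [0,0,0]
    - [0,0,0]
    - [0,0,0]
    - [0,0,0]
    - [0,0,0]
    - [0,0,0]
    - [0,0,5]
    - [0,0,15]
    - [0,0,30]
    - [0,0,55]
    - [0,0,90]
    - [-20,0,125]
    - [-55,0,150]
    - [-70,0,160]
    - [-70,0,160]
  roll: [0,0,0,0,0,0,0,0,0,0,0,0,0,0,0,0,0]

```text
t: 26.8
tool_pos: [0.5203, 0.2551, 0.3379]
eef_rot: [179.6, -0.1, 93.9]
ft_force: [0.4, 0.1, 0.2]
finger_gap: 0.085
```

```bash
python3 - <<'E'
from h import *
w=snap('wrist'); w=snap('wrist','w9.png'); np.save('wrist0.npy',w,allow_pickle=True)
o=ctrl.get_obs(); print(o['tool_pos'],o['eef_rot'],o['ft_force'],o['finger_gap'])
a=np.radians(3.7); ex=np.array([np.cos(a),np.sin(a)]);ey=np.array([-ex[1],ex[0]]); c=np.array([.5905,.2525])
print(proj(w,[np.r_[c+sx*.032*ex+sy*.039*ey,z+.004] for z in(0,.124) for sx in(-1,1) for sy in(-1,1)]).round(0).tolist())
print('tray',proj(w,[np.r_[c+sx*.045*ex+sy*.052*ey,.012] for sx in(-1,1) for sy in(-1,1)]).round().tolist())
cv2.imwrite('pics/g5.png',cv2.convertScaleAbs(cv2.resize(w['image'][90:290,270:470],None,fx=3,fy=3,interpolation=3),alpha=1.5))
E
```

```text
[0.52101331 0.25451028 0.33435377] [ 1.79887953e+02 -1.06482167e-02  9.37980396e+01] [ 0.38308367  0.0036224  -0.54981704] 0.08450527904115661
[[346.0, 197.0], [348.0, 131.0], [399.0, 197.0], [405.0, 131.0], [358.0, 241.0], [361.0, 151.0], [431.0, 241.0], [442.0, 151.0]]
tray [[335.0, 209.0], [337.0, 120.0], [411.0, 209.0], [419.0, 120.0]]
```

View pics/g5.png

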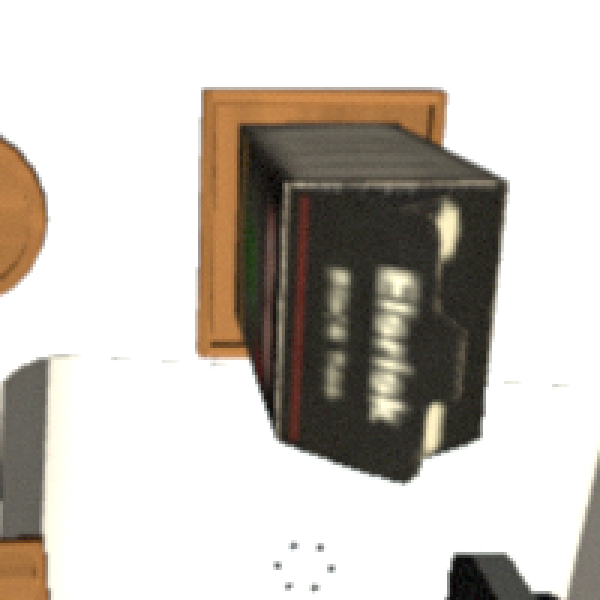

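The box stands in its tray, with corners within about 2 mm of prediction. Now the jar. I've viewed 14 pictures, so from here I'll check by numbers.

servo_tool:
  fingers: [85,85,85,85,85,85,85,85,85,85,85,85,85,85,85,85,85,85,85,85]
  xyz:
    - [-20,-20,0]
    - [-45,-60,0]
    - [-70,-100,0]
    - [-90,-140,0]
    - [-100,-180,0]
    - [-110,-220,0]
    - [-110,-260,0]
    - [-110,-300,0]
    - [-110,-340,0]
    - [-110,-380,0]
    - [-110,-420,0]
    - [-100,-460,0]
    - [-85,-500,0]
    - [-70,-540,0]
    - [-55,-580,0]
    - [-40,-620,0]
    - [-30,-655,0]
    - [-26,-680,0]
    - [-26,-680,0]
    - [-26,-680,0]
  roll: [-7,-14,-21,-28,-35,-42,-49,-56,-63,-70,-77,-83,-83,-83,-83,-83,-83,-83,-83,-83]

```text
t: 28.9
tool_pos: [0.4945, -0.426, 0.3317]
eef_rot: [-179.9, 0.1, 10.7]
ft_force: [-0.2, 0.4, -0.4]
finger_gap: 0.085
```

```bash
python3 - <<'E'
from m import *
w=snap('wrist'); w=snap('wrist','w10.png'); np.save('wrist0.npy',w,allow_pickle=True)
o=ctrl.get_obs(); print(o['tool_pos'],o['eef_rot'],o['qpos'].round(0))
t=np.linspace(0,2*np.pi,60)
def circ(z,r,c=(.4945,-.453)): q=proj(w,np.c_[c[0]+r*np.cos(t),c[1]+r*np.sin(t),0*t+z]); return q.min(0).round(1),q.max(0).round(1)
print('cap',circ(.105,.02),'base',circ(0,.0205))
h=cv2.cvtColor(w['image'],cv2.COLOR_BGR2HSV)
u,v=map(int,proj(w,(.4945,-.453,.1))[0])
g=cv2.cvtColor(w['image'],cv2.COLOR_BGR2GRAY)
for th in(45,60,75,90):
    c=comps(w,(g<th).astype(np.uint8)*255,(u,v),70)
    if c is not None: q=c.reshape(-1,2); print(th,q.min(0),q.max(0),cv2.contourArea(c))
m=((h[...,1]>70)&(h[...,0]<25)&(h[...,2]>40)).astype(np.uint8)*255
u,v=map(int,proj(w,(.611,-.319,.02))[0]); print(u,v)
if v>10:
    c=comps(w,m,(u,v)); print('handle',[np.round(q,1) for q in cv2.minAreaRect(plane(w,c,.02)*1000)])
E
```

```text
[ 0.49470213 -0.42486923  0.33280035] [-1.79926100e+02  2.38666081e-02  1.08080072e+01] [-51.  20.  76.   0.  85.  28.]
cap (array([325. , 169.7]), array([370.3, 213.1])) base (array([322.9, 147.9]), array([358.1, 182.5]))
45 [328 155] [372 216] 1895.5
60 [327 155] [372 216] 1986.0
75 [327 155] [373 217] 2086.5
90 [326 154] [373 217] 2151.0
232 30
handle [array([ 610.4, -321. ]), array([57.5, 18.4]), np.float64(2.5)]
```

servo_tool:
  fingers: [85,85,85,85,85,85,85,85,85,85,85,85,85,85,85]
  xyz:
    - [-1,-10,-5]
    - [-2,-22,-15]
    - [-2,-28,-30]
    - [-2,-29,-55]
    - [-2,-29,-85]
    - [-2,-29,-115]
    - [-2,-29,-145]
    - [-2,-29,-170]
    - [-2,-29,-188]
    - [-2,-29,-198]
    - [-2,-29,-203]
    - [-2,-29,-203]
    - [-2,-29,-203]
    - [-2,-29,-203]
    - [-2,-29,-203]
  roll: [0,0,0,0,0,0,0,0,0,0,0,0,0,0,0]

```text
t: 30.5
tool_pos: [0.4931, -0.4549, 0.1315]
eef_rot: [179.9, -0.0, 10.8]
ft_force: [-0.5, 0.2, -0.6]
finger_gap: 0.0854
```

servo_tool:
  fingers: [75,65,55,45,35,30,30,30,30,30,30]
  xyz:
    - [0,0,0]
    - [0,0,0]
    - [0,0,0]
    - [0,0,0]
    - [0,0,0]
    - [0,0,0]
    - [0,0,0]
    - [0,0,0]
    - [0,0,0]
    - [0,0,0]
    - [0,0,0]
  roll: [0,0,0,0,0,0,0,0,0,0,0]
  grip_force: 30

```text
t: 31.6
tool_pos: [0.4928, -0.4546, 0.1305]
eef_rot: [180.0, -0.0, 10.8]
ft_force: [0.3, 0.3, 1.8]
finger_gap: 0.0401
```

servo_tool:
  fingers: [30,30,30,30,30,30,30,30,30,30,30,30,30,30,30,30,30,30,30,30]
  xyz:
    - [0,0,3]
    - [0,0,10]
    - [0,0,25]
    - [0,0,45]
    - [0,0,70]
    - [0,0,90]
    - [-2,6,105]
    - [-4,18,110]
    - [-6,36,110]
    - [-8,60,110]
    - [-10,90,110]
    - [-12,125,110]
    - [-14,160,110]
    - [-16,195,110]
    - [-18,230,110]
    - [-20,265,110]
    - [-22,300,110]
    - [-24,335,110]
    - [-26,370,110]
    - [-27,400,110]
  roll: [0,0,0,0,0,0,0,0,0,0,0,0,0,0,0,0,0,0,0,0]

```text
t: 33.6
tool_pos: [0.4641, -0.0519, 0.2395]
eef_rot: [-179.9, 0.1, 10.8]
ft_force: [-0.4, 0.1, -1.1]
finger_gap: 0.0404
```

servo_tool:
  fingers: [30,30,30,30,30,30,30,30,30,30,30,30,30,30]
  xyz:
    - [-1,30,0]
    - [-2,60,0]
    - [-3,95,0]
    - [-5,130,0]
    - [-6,165,0]
    - [-8,200,0]
    - [-10,235,0]
    - [-12,265,0]
    - [-13,286,0]
    - [-13,298,0]
    - [-13,302,0]
    - [-13,302,0]
    - [-13,302,0]
    - [-13,302,0]
  roll: [0,0,0,0,0,0,0,0,0,0,0,0,0,0]

```text
t: 35.0
tool_pos: [0.4529, 0.2466, 0.2404]
eef_rot: [180.0, 0.0, 10.7]
ft_force: [-0.1, 0.1, -1.5]
finger_gap: 0.0399
```

```bash
python3 - <<'E'
from m import *
w=snap('wrist'); w=snap('wrist','w11.png'); np.save('wrist0.npy',w,allow_pickle=True)
o=ctrl.get_obs(); print(o['tool_pos'],o['eef_rot'],o['finger_gap'])
t=np.linspace(0,2*np.pi,60); c0=o['tool_pos'][:2]
def circ(z,r,c=c0): q=proj(w,np.c_[c[0]+r*np.cos(t),c[1]+r*np.sin(t),0*t+z]); return q.min(0).round(1),q.max(0).round(1)
print('cap',circ(.215,.02),'base',circ(.11,.0205),'stand',circ(.012,.0355,(.452,.248)))
g=cv2.cvtColor(w['image'],cv2.COLOR_BGR2GRAY)
h=cv2.cvtColor(w['image'],cv2.COLOR_BGR2HSV)
m=((h[...,1]>70)&(h[...,0]<25)&(h[...,2]>40)).astype(np.uint8)*255
b=circ(.012,.0355,(.452,.248)); u,v=(b[0]+b[1])/2
n,l,st,ce=cv2.connectedComponentsWithStats(m); 
print([s.tolist() for s in st[1:] if s[4]>300])
cv2.imwrite('pics/g6.png',cv2.convertScaleAbs(w['image'][100:400,160:480],alpha=1.4))
E
```

```text
[0.45289169 0.24681699 0.2404321 ] [ 1.79993113e+02 -5.62108780e-05  1.07241326e+01] 0.040253653394788064
cap (array([254.7, 300.7]), array([373.6, 397.2])) base (array([282.4, 197.8]), array([348.8, 259.1])) stand (array([274.3, 146.3]), array([354.9, 223.9]))
[[82, 0, 113, 48, 3906], [270, 9, 154, 25, 884], [270, 31, 134, 52, 2992], [0, 136, 144, 103, 9914], [275, 146, 79, 71, 4300], [445, 170, 96, 139, 8385], [286, 226, 42, 31, 459]]
```

View pics/g6.png

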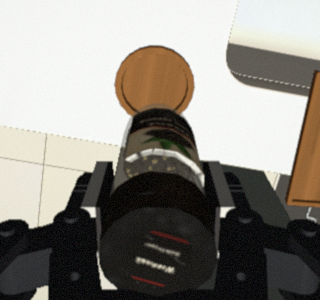

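Stand outline (275–354, top row 146) matches its prediction. The jar base appears a few mm toward -x, so I'll nudge +2/+1.5 mm and lower.

servo_tool:
  fingers: [30,30,30,30,30,30,30,30,30,30,30,30,30]
  xyz:
    - [1,1,-6]
    - [2,1.5,-20]
    - [2,1.5,-40]
    - [2,1.5,-60]
    - [2,1.5,-78]
    - [2,1.5,-90]
    - [2,1.5,-97]
    - [2,1.5,-100]
    - [2,1.5,-102]
    - [2,1.5,-103]
    - [2,1.5,-104]
    - [2,1.5,-104]
    - [2,1.5,-104]
  roll: [0,0,0,0,0,0,0,0,0,0,0,0,0]

```text
t: 36.4
tool_pos: [0.4549, 0.249, 0.1367]
eef_rot: [-180.0, -0.0, 10.8]
ft_force: [0.0, 0.1, -1.0]
finger_gap: 0.04
```

servo_tool:
  fingers: [30,30,30,30,30]
  xyz:
    - [0,0,-1]
    - [0,0,-2]
    - [0,0,-2.5]
    - [0,0,-2.5]
    - [0,0,-2.5]
  roll: [0,0,0,0,0]

```text
t: 36.9
tool_pos: [0.4549, 0.2491, 0.1344]
eef_rot: [-180.0, -0.0, 10.8]
ft_force: [-2.1, -1.4, 5.5]
finger_gap: 0.0403
```

servo_tool:
  fingers: [42,46,55,65,75,85,85,85,85,85,85,85,85,85,85,85,85]
  xyz:
    - [0,0,0]
    - [0,0,0]
    - [0,0,0]
    - [0,0,0]
    - [0,0,0]
    - [0,0,0]
    - [0,0,0]
    - [0,0,5]
    - [0,0,15]
    - [0,0,30]
    - [0,0,55]
    - [0,0,90]
    - [0,0,130]
    - [-30,0,170]
    - [-50,0,190]
    - [-50,0,195]
    - [-50,0,195]
  roll: [0,0,0,0,0,0,0,0,0,0,0,0,0,0,0,0,0]

```text
t: 38.6
tool_pos: [0.4052, 0.2491, 0.3302]
eef_rot: [-180.0, -0.2, 10.8]
ft_force: [0.3, -0.4, -0.9]
finger_gap: 0.0851
```

```bash
python3 - <<'E'
from m import *
w=snap('wrist'); w=snap('wrist','w12.png'); np.save('wrist0.npy',w,allow_pickle=True)
o=ctrl.get_obs(); print(o['tool_pos'],o['eef_rot'],o['finger_gap'])
t=np.linspace(0,2*np.pi,60)
def circ(z,r,c=(.452,.248)): q=proj(w,np.c_[c[0]+r*np.cos(t),c[1]+r*np.sin(t),0*t+z]); return q.min(0).round(1),q.max(0).round(1)
print('cap',circ(.109,.02),'base',circ(.004,.0205),'stand',circ(.012,.0355))
g=cv2.cvtColor(w['image'],cv2.COLOR_BGR2GRAY); u,v=map(int,proj(w,(.452,.248,.1))[0])
for th in(45,60,75):
    c=comps(w,(g<th).astype(np.uint8)*255,(u,v),70); q=c.reshape(-1,2); print(th,q.min(0),q.max(0))
h=cv2.cvtColor(w['image'],cv2.COLOR_BGR2HSV)
m=((h[...,1]>70)&(h[...,0]<25)&(h[...,2]>40)).astype(np.uint8)*255
n,l,st,ce=cv2.connectedComponentsWithStats(m); print([s.tolist() for s in st[1:] if s[4]>300])
E
```

```text
[0.4048729  0.24874361 0.32784267] [1.79983996e+02 8.28176467e-02 1.07691081e+01] 0.0847807239962709
cap (array([303.4, 109.2]), array([352.5, 158.8])) base (array([306.5, 102. ]), array([343.9, 140.3])) stand (array([292.3,  87.5]), array([358.4, 155. ]))
45 [305 107] [353 156]
60 [305 107] [354 156]
75 [301 101] [354 156]
[[291, 0, 109, 35, 2016], [77, 69, 110, 77, 5900], [293, 89, 65, 63, 1361], [435, 111, 76, 121, 6072]]
```

The jar cap is within about 2 mm of centre. Last, the scoop.

servo_tool:
  fingers: [85,85,85,85,85,85,85,85,85,85,85,85,85,85,85,60,45,45,45,45]
  xyz:
    - [5,-20,0]
    - [8,-55,0]
    - [10,-95,0]
    - [12,-135,0]
    - [14,-175,0]
    - [16,-215,0]
    - [18,-255,0]
    - [20,-295,0]
    - [20,-335,0]
    - [25,-375,0]
    - [40,-415,0]
    - [65,-455,0]
    - [95,-490,0]
    - [125,-520,0]
    - [155,-545,0]
    - [175,-560,-25]
    - [187,-568,-50]
    - [192,-570,-75]
    - [192,-570,-80]
    - [192,-570,-80]
  roll: [0,0,0,0,0,0,0,0,0,-1,-2,-3,-4,-5,-6,-7,-8,-8.4,-8.4,-8.4]

```text
t: 40.7
tool_pos: [0.5958, -0.3207, 0.246]
eef_rot: [-179.8, 0.2, 2.4]
ft_force: [0.3, -0.3, 0.6]
finger_gap: 0.0452
```

```bash
python3 - <<'E'
from m import *
w=snap('wrist'); w=snap('wrist','w13.png'); np.save('wrist0.npy',w,allow_pickle=True)
o=ctrl.get_obs(); print(o['tool_pos'],o['eef_rot'],o['finger_gap'])
h=cv2.cvtColor(w['image'],cv2.COLOR_BGR2HSV)
m=((h[...,1]>70)&(h[...,0]<25)&(h[...,2]>40)).astype(np.uint8)*255
p=tuple(map(int,proj(w,(.611,-.32,.02))[0])); print(p, proj(w,(.551,-.322,.017)))
c=comps(w,m,p,90); print(c.reshape(-1,2).min(0),c.reshape(-1,2).max(0),'handle',[np.round(q,1) for q in cv2.minAreaRect(plane(w,c,.02)*1000)])
E
```

```text
[ 0.59679068 -0.32130759  0.24977188] [ 1.79960426e+02 -4.12518917e-02  2.38639066e+00] 0.044907618799527156
(316, 169) [[315.8469382  231.87592133]]
[306 134] [324 200] handle [array([ 612.3, -318.8]), array([58.3, 16. ]), np.float64(2.4)]
```

servo_tool:
  fingers: [45,45,45,45,45,45,45,45,45,45,45,45,45]
  xyz:
    - [1,1,-15]
    - [1,1,-40]
    - [1,1,-70]
    - [1,1,-100]
    - [1,1,-125]
    - [1,1,-145]
    - [1,1,-158]
    - [1,1,-165]
    - [1,1,-169]
    - [1,1,-171]
    - [1,1,-172]
    - [1,1,-172]
    - [1,1,-172]
  roll: [0,0,0,0,0,0,0,0,0,0,0,0,0]

```text
t: 42.1
tool_pos: [0.598, -0.3203, 0.0776]
eef_rot: [180.0, -0.0, 2.4]
ft_force: [-0.1, 0.3, -0.6]
finger_gap: 0.045
```

servo_tool:
  fingers: [38,32,26,20,14,10,10,10,10,10]
  xyz:
    - [0,0,0]
    - [0,0,0]
    - [0,0,0]
    - [0,0,0]
    - [0,0,0]
    - [0,0,0]
    - [0,0,0]
    - [0,0,0]
    - [0,0,0]
    - [0,0,0]
  roll: [0,0,0,0,0,0,0,0,0,0]
  grip_force: 35

```text
t: 43.1
tool_pos: [0.5978, -0.3201, 0.0771]
eef_rot: [180.0, -0.0, 2.4]
ft_force: [1.0, -0.0, 2.2]
finger_gap: 0.0173
```

servo_tool:
  fingers: [10,10,10,10,10,10,10,10,10,10,10,10,10,10,10,10,10,10,10,10]
  xyz:
    - [0,0,3]
    - [0,0,12]
    - [0,0,30]
    - [0,0,55]
    - [-5,4,75]
    - [-14,14,90]
    - [-28,34,100]
    - [-44,64,100]
    - [-60,98,100]
    - [-76,134,100]
    - [-92,172,100]
    - [-106,212,100]
    - [-120,252,100]
    - [-134,292,100]
    - [-146,330,100]
    - [-155,362,100]
    - [-160,384,100]
    - [-163,393,100]
    - [-163,395,100]
    - [-163,395,100]
  roll: [0,0,0,0,0,0,0,0.5,1,1.5,2,2.5,3,3.5,4,4.1,4.1,4.1,4.1,4.1]

```text
t: 45.1
tool_pos: [0.4353, 0.0745, 0.1776]
eef_rot: [180.0, -0.1, 6.5]
ft_force: [0.7, 0.4, -1.2]
finger_gap: 0.0172
```

```bash
python3 - <<'E'
from m import *
w=snap('wrist'); w=snap('wrist','w14.png'); np.save('wrist0.npy',w,allow_pickle=True)
o=ctrl.get_obs(); print(o['tool_pos'],o['eef_rot'],o['finger_gap'],o['ft_force'])
h=cv2.cvtColor(w['image'],cv2.COLOR_BGR2HSV)
m=((h[...,1]>70)&(h[...,0]<25)&(h[...,2]>40)).astype(np.uint8)*255
n,l,st,ce=cv2.connectedComponentsWithStats(m); print([s.tolist() for s in st[1:] if s[4]>200])
a=np.radians(6.5); ex=np.array([np.cos(a),np.sin(a)]);ey=np.array([-ex[1],ex[0]]); T=np.array([.4254,.0736]); 
print('tray',proj(w,[np.r_[T+sx*.069*ex+sy*.029*ey,.008] for sx in(-1,1) for sy in(-1,1)]).round().tolist())
S=o['tool_pos'][:2]; print('handle far end',proj(w,[np.r_[S+.044*ex+sy*.009*ey,.12] for sy in(-1,1)]).round().tolist(),'cup',proj(w,np.r_[S-.049*ex,.117]))
cv2.imwrite('pics/g7.png',cv2.convertScaleAbs(w['image'],alpha=1.4))
E
```

```text
[0.43524437 0.07408348 0.17722   ] [ 1.79975106e+02 -3.32525256e-02  6.42420540e+00] 0.017271597944157308 [ 0.53172938 -0.27216146 -0.88433975]
[[0, 0, 138, 13, 1179], [14, 107, 108, 102, 4358], [272, 124, 87, 203, 13613], [24, 135, 36, 35, 464]]
tray [[352.0, 302.0], [279.0, 302.0], [358.0, 125.0], [272.0, 125.0]]
handle far end [[339.0, 198.0], [292.0, 199.0]] cup [[315.88650913 382.64353499]]
```

View pics/g7.png

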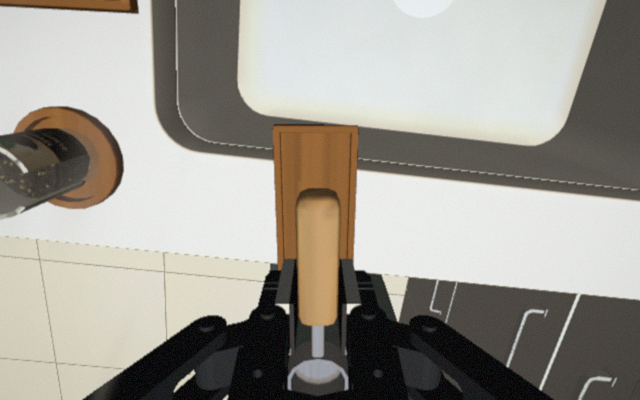

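The tray matches its prediction exactly. The scoop lies along it, about 1 mm off across and 3 mm along. Lower it.

servo_tool:
  fingers: [10,10,10,10,10,10,10,10,10,10,10,10,10]
  xyz:
    - [-1,0,-6]
    - [-2,1,-20]
    - [-2,1,-40]
    - [-2,1,-58]
    - [-2,1,-72]
    - [-2,1,-82]
    - [-2,1,-88]
    - [-2,1,-91]
    - [-2,1,-93]
    - [-2,1,-94]
    - [-2,1,-95]
    - [-2,1,-95]
    - [-2,1,-95]
  roll: [0,0,0,0,0,0,0,0,0,0,0,0,0]

```text
t: 46.5
tool_pos: [0.4329, 0.076, 0.0821]
eef_rot: [180.0, -0.0, 6.5]
ft_force: [-0.9, -0.2, -1.0]
finger_gap: 0.0173
```

servo_tool:
  fingers: [10,10,10,10,10]
  xyz:
    - [0,0,-1]
    - [0,0,-2]
    - [0,0,-2]
    - [0,0,-2]
    - [0,0,-2]
  roll: [0,0,0,0,0]

```text
t: 47.0
tool_pos: [0.4328, 0.076, 0.08]
eef_rot: [180.0, -0.0, 6.5]
ft_force: [-0.8, -0.9, 0.6]
finger_gap: 0.0172
```

servo_tool:
  fingers: [10,10,10,10]
  xyz:
    - [0,0,-0.5]
    - [0,0,-1]
    - [0,0,-1]
    - [0,0,-1]
  roll: [0,0,0,0]

```text
t: 47.4
tool_pos: [0.4329, 0.076, 0.08]
eef_rot: [180.0, 0.0, 6.5]
ft_force: [-6.6, 1.0, 14.1]
finger_gap: 0.0168
```

Firm contact. Ease off, open gradually and lift.

servo_tool:
  fingers: [10,17,20,23,27,32,38,40,40,40,40,40,40,40,40,40,40]
  xyz:
    - [0,0,1]
    - [0,0,1]
    - [0,0,1]
    - [0,0,1]
    - [0,0,1]
    - [0,0,1]
    - [0,0,1]
    - [0,0,3]
    - [0,0,8]
    - [0,0,20]
    - [0,0,40]
    - [0,0,70]
    - [0,0,110]
    - [0,0,150]
    - [0,0,200]
    - [0,0,210]
    - [0,0,210]
  roll: [0,0,0,0,0,0,0,0,0,0,0,0,0,0,0,0,0]

```text
t: 49.1
tool_pos: [0.4339, 0.0759, 0.2922]
eef_rot: [179.9, -0.4, 6.5]
ft_force: [0.8, -0.2, -0.6]
finger_gap: 0.0399
```

```bash
python3 - <<'E'
from m import *
w=snap('wrist'); w=snap('wrist','w15.png'); np.save('wrist0.npy',w,allow_pickle=True)
o=ctrl.get_obs(); print(o['tool_pos'],o['eef_rot'],o['finger_gap'],o['t'])
h=cv2.cvtColor(w['image'],cv2.COLOR_BGR2HSV); im=w['image'].astype(int)
p=tuple(map(int,proj(w,(.4254,.0736,.008))[0]));print('tray c',p)
m=((h[...,1]>70)&(h[...,0]<25)&(h[...,2]>40)).astype(np.uint8)*255
c=comps(w,m,p,95); print('tray',[np.round(q,1) for q in cv2.minAreaRect(plane(w,c,.008)*1000)])
p=tuple(map(int,proj(w,(.4465,.0765,.023))[0])); q=tuple(map(int,proj(w,(.4465,.0965,.003))[0])); print(p,h[p[1],p[0]],q,h[q[1],q[0]])
V=h[...,2]; th=(int(V[p[1],p[0]])+int(V[q[1],q[0]]))//2
c=comps(w,((m>0)&(V>th)).astype(np.uint8)*255,p,60); print(th,'handle',[np.round(q,1) for q in cv2.minAreaRect(plane(w,c,.023)*1000)])
# cup
for d in range(-50,51,5):
    pass
t=snap('top','top2.png'); s=snap('side','side2.png')
tp,sd=[np.load(n+'0.npy',allow_pickle=True).item() for n in('top','side')]
for n,a,b in[('top',t,tp),('side',s,sd)]:
    for k,P in dict(mug=(.648,-.437,.09),jam=(.443,.424,.1)).items():
        u,v=map(int,proj(a,P)[0]); r=22
        A=b['image'][v-r:v+r,u-r:u+r]; B=a['image'][v-r-8:v+r+8,u-r-8:u+r+8]
        x=cv2.minMaxLoc(cv2.matchTemplate(B,A,cv2.TM_CCOEFF_NORMED)); print(n,k,'shift px',x[3][0]-8,x[3][1]-8,round(x[1],3))
E
```

```text
[0.4321296  0.07603132 0.28814554] [-1.79986760e+02  6.63340115e-02  6.48942258e+00] 0.039731674860982606 49.2
tray c (317, 179)
tray [array([423.9,  72.4]), array([138.2,  58.9]), np.float64(6.5)]
(317, 162) [ 17 112 157] (297, 155) [ 15 155 115]
136 handle [array([446.5,  75.6]), array([56.2, 14.8]), np.float64(6.9)]
top mug shift px 0 0 0.998
top jam shift px 0 0 0.998
side mug shift px 0 0 1.0
side jam shift px 0 0 1.0
```

Scoop handle centre is (446.5,75.6) against an ideal (447.7,75.1), with the yaw within 0.4°. The mug and jam jar have shifted 0 px. Handing in.

```bash
python3 -c "
from workcell import ctrl
print(ctrl.hand_in())"
```

```text
the job is handed in; nothing more can be done
None
```

All four things are in their stands and released, and I handed the job in at about 49 s; the hand-in gives no verdict. I lowered each one until the wrist force showed floor contact (about 5 N, 14 N for the scoop), then opened and lifted clear.

| Thing | Stand | Last check after release, by wrist camera |
|---|---|---|
| Pepper mill | larger round stand | knob 2–3 mm from centre |
| Tea box | rectangular tray | within about 2 mm, square to the tray |
| Spice jar | smaller round stand | cap about 2 mm from centre |
| Scoop | long narrow tray | within about 2 mm, yaw within 0.4° |

The mug and jam jar had shifted 0 pixels in both fixed cameras.

- **Camera disagreement:** the side and top cameras disagreed by about 9 mm on the stands. I used the wrist camera instead; its two looks from different angles agreed to about 2 mm.
- **Possible tilt while carried:** the mill and the jar looked tilted by about 0.05 rad while held, or the camera was slightly off at close range. After release their tops lined up with their stands. I did not measure tilt or height directly for any of the four.

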